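# Start a cycle on the chamber vacuum machine

### The job

Start the vacuum machine on the jars already standing in it: press the raised left end of its power rocker right down to switch it on, then press the large round cycle key fully in and let it spring back, then push the sprung lid shut by its front edge. Finish while still holding the lid pressed shut, as one does until the pump takes hold. Only press and push with the fingertips: do not lift the lid further open, do not press the two small keys, and leave the jars, the bowl and the cup where they stand.

Things in the scene. Friction and masses are not known exactly. Their poses are not given: they have to be found in the camera images.
- machine: Steel tabletop chamber vacuum machine, immovable, yaw within 0.3 rad. x points from its front (robot side) to its back, y to its left, z up; origin on the table; x -215 to 190 mm, y +-180. Front: black panel rising from z = 105 mm at x = -215 to 148 at x = -90 (slope 0.331 rad), all controls in a row at x = -168. Behind it the open chamber, rim z = 148, floor z = 50, under the clear lid.
- power (a joint): Power rocker, rad: 0 off, 0.32 on; stiff, stays where it is left. White V paddle 40 mm long (machine y), 26 wide, at the panel's left (y = 120 mm), rocking about its middle. Off: left half slopes up to the left, right half lies level 5 mm above the panel. Press the left end down 6 mm (2 to 4 N) till the left half lies level, 5 mm above the panel.
- power_raised_end (a point): Top of the rocker's outer left edge, raised when off; moves with the rocker. While off: z square to and away from the panel, x up its slope, y to the left. The rocker's middle is 19 mm to its right (-y).
- cycle (a joint): Cycle key, m pressed in: 0 out, 0.004 fully in (5 N), spring return, moves square to the panel. Large round white key, 30 mm across, top 8 mm above the panel, the rightmost control (y = -130 mm).
- cycle_top (a point): Centre of the top of the cycle key. z axis square to the panel and away from it, x up the slope, y to the machine's left.
- key_inner (a joint): Small round white key, 16 mm across, 8 mm high, at y = -20 mm on the panel; m pressed in, travel 0.004, 3 N. Not to be pressed.
- key_outer (a joint): The other small round key, alike, at y = -65 mm, between the first and the cycle key. Not to be pressed.
- lid: Sprung lid: white frame round a clear panel, 350 mm wide, 250 deep, 21 thick; a tab 120 mm wide juts 20 mm from its front edge's middle. Starts tilted open 0.38 to 0.52 rad, where springs and a stiff hinge hold it. Pushing it shut takes 6 to 8 N at its front; let go, it springs open. Origin: underside of its front frame bar's middle (z = 151 mm when shut); z square to the lid.
- lid_front (a point): Middle of the lid's front frame bar (30 mm deep), on its upper face, where to push; moves with the lid; z axis square to that face. The hinge line runs along machine y at x = 165, z = 151 mm in the machine frame; the shut lid has this point 240 mm in front of it and 21 above it (z = 172 mm). The lid opens by its front rising.
- jar_a: Closed preserve jar 60 mm across, 75 mm tall, standing in the chamber. Origin: centre of its underside.
- jar_b: The other jar in the chamber, same size. Origin: centre of its underside.
- bowl: Open steel bowl, 130 mm across, 55 mm high, on the table left of the machine. Origin: centre of its underside.
- cup: Aluminium measuring cup, 84 mm across, 80 mm high, on the table right of the machine. Origin: centre of its underside.

How it is judged:
On the way, in this order (a step that is already met when the one before it is completed fails the run):
1. the power rocker is switched on, its left end pressed down (value of joint power above 0.27 rad), for 0.1 s.
2. the cycle key is pressed in at least 3 of its 4 mm (value of joint cycle above 0.003 m), for 0.05 s.
3. the cycle key has sprung back and the lid is pushed shut by the fingers (angle between lid's own z axis and vertical below 0.03 rad and contact force between the fingers and lid above 2 N and value of joint cycle below 0.001 m), for 0.3 s.
At the end, for the whole second after the job is handed in: The fingers press on the lid with more than 2 N and hold it shut (within 0.03 rad, 7 mm at its front edge); the power rocker is on (over 0.27 of 0.32 rad); all three keys are out (within 1 mm); jars, bowl and cup are within 30 mm of where they stood (all of step 3 and value of joint power above 0.27 rad and value of joint each of key_inner, key_outer below 0.001 m and distance of each of jar_a, jar_b, bowl, cup from where it was at the start of the episode below 0.03 m); the arm keeps its last pose, push and grip.
It fails at once if the cycle key is pressed while the power is off (value of joint cycle above 0.003 m and value of joint power below 0.16 rad).
It fails at once if a small key is pressed (value of joint any of key_inner, key_outer above 0.002 m).
It fails at once if the lid is lifted further open (angle between lid's own z axis and vertical above 0.62 rad).
It fails at once if a jar, the bowl or the cup is moved by more than 30 mm (distance of any of jar_a, jar_b, bowl, cup from where it was at the start of the episode above 0.03 m).
It also fails if it takes over 45 s, if anything falls off the work surface, if the arm or the gripper's body presses on something with over 40 N, if the wrist force passes 120 N, or if a joint passes its speed limit or range.

### The arm

A 6-joint arm with a two-finger parallel gripper is mounted at the origin on the work surface. World frame = base frame: x ahead of the robot, y to its left, z up, the work surface at z = 0. Lengths are in m, angles in rad, forces in N, time in s.
With the tool pointing down it reaches from about 0.3 to 0.75 m from the base axis. Payload 8.5 kg.
Tool frame: the origin (TCP) lies on the centre line of the jaws, within the pads' length; the fingertips stand 11 mm ahead of it and the grasp point (between the pads) lies 8 mm behind it; z points along the fingers, y is the line along which they close (so a half turn about z gives the same grasp; the last joint's range is limited). The gripper opens to 88 mm and grips with 3 to 60 N. Pads are 18 mm wide; open, the fingers measure 123 mm over their backs; the gripper's body (75 mm by 187 mm) begins 45 mm behind the grasp point.
Start: joints at [0.929, 0.381, 1.297, -0, 1.464, -0.215], TCP at [0.228, 0.501, 0.25] pointing down, gripper open.
Joint ranges: [-3.11, 3.11], [-0.89, 2.33], [0.22, 2.48], [-1.42, 4.56], [0.17, 2.85], [-2.88, 2.88]. Speed limits (rad/s): [2.39, 2.39, 3.14, 3.14, 3.14, 3.14].

### API

Orientations are given as a rotation vector (axis times angle).
In Python, from rig import arm, grab_frame, camera_info, ticket, nets gives the robot as it stands.
- The arm moves only by the shell command python3 -m crank 'ROWS'. ROWS is JSON, a list of rows, each an object with "linear": the shift along the world's x, y, z as a fraction of full scale, a list of three; "delta_rot": the turn, a rotation vector about the world's x, y, z as a fraction of full scale, a list of three; "grip": the opening, from -1 (shut) to 1 (fully open). In form: [{"linear": [tx, ty, tz], "delta_rot": [wx, wy, wz], "grip": grip}, ...]. A call has 1 to 20 rows; each row shifts and turns the commanded pose from where the row before left it; what a row does not reach is not made up. Full scale, the value 1, is 0.025 m for a shift and 6 degrees for a turn. A row lasts 1/10 s, in which the tool goes at most 50 mm and 8.59 degrees, less where a joint would pass 70% of its speed; a pose out of reach is approached as far as the arm can. A call with a number of a shift or a turn outside -1 to 1 is refused whole. A call with a gripper value outside its range is refused whole. The fingers move at their own pace and stop on an object; the grip force is fixed at half the most. Time passes only in rows, so rows that do not move let the fingers close. It gives the time, the measured TCP pose, the force, the opening and the grip force at its end, in the units of the state.
- arm.observe(): the state, without advancing time (a new reading comes with each control period).
- grab_frame(name): name is "scene" or "top" or "wrist"; returns the picture (384x512x3 uint8, red, green, blue); there is no depth.
- camera_info(name): a dict with "intrinsics" (3x3 intrinsics, pixels), "k1" (the pictures are not rectified: a ray, as slopes to the right and down, at radius r is drawn at 1 + k1 r^2 times it, then the intrinsics apply), "world_from_camera" (4x4, takes a point from camera to world coordinates). Camera axes: x right, y up, looking along -z (the intrinsics and any distortion apply to the point x, -y, -z); pixel columns grow to the right and rows downward; lengths in m; the calibration is good to about 2 mm. A picture is of the moment at which its call begins: read the wrist's pose just before it. camera_info takes no time and is no camera call; for the wrist camera it gives the pose at the moment of the call.
- ticket.hand_in(): hands the job in; it is judged then, once.
Trained networks look in the newest picture that a camera, given by its name, has taken for a name from the list of things; names that differ only in an ending like _2 or _b are one class to them, and where a whole thing is asked for, a point or a joint stands for the part that bears it (a point fixed in the world has none). Each returns a list of dicts, best first, with "p" (0 to 1); they miss things now and then, are a little off and sometimes report something else, mostly with a low value. They report only what shows in the picture. A call takes as long as a camera call.
- nets.find_in(camera, query): "centre" ([column, row] in pixels, amid what is visible of it).
- nets.silhouettes(camera, query): "region" (384x512 bool, what is visible of it) and "centre" ([column, row] in pixels, amid what is visible of it).
The state is a dict: "time_s": time; "joint_positions": joint angles; "dq": joint speeds; "tau": joint torques, N m; "tool_pos": TCP position; "eef_rot": TCP orientation; "wrist_force": force on the tool from outside, world axes, zero at the start; "ft_torque": the same for the moment, N m; "width": opening from 0.0 (shut) to 1.0 (fully open); "gripper_force": force on a finger pad.
Only numpy, scipy, OpenCV 4.12 (cv2) and the standard library are available. Lean on these libraries where they do the work, as an engineer would, in place of code of your own. Each camera call takes 0.05 s, during which the arm holds its last target. There are 200 camera calls.

## Working session

There is one attempt and no reset: what is moved stays moved. The work goes in short steps, Python scripts to look and compute and a shell command to move; the robot and the scene stay as the last step left them, time stands still between calls to the robot, and variables do not carry over. Pictures are saved under pics/ and viewed, at most 10 in all, crops included, and the job is handed in when it is done.

```bash
mkdir -p pics; ls; python3 - <<'E'
from rig import arm, grab_frame, camera_info, ticket, nets
import cv2, numpy as np
np.set_printoptions(precision=4,suppress=True)
s=arm.observe(); print(s)
ims=[]
for c in ("scene","top"):
    im=grab_frame(c); cv2.imwrite(f"pics/{c}0.png",im[:,:,::-1]); print(c,camera_info(c))
    for q in ("power","power_raised_end","cycle","cycle_top","key_inner","lid","lid_front","machine"):
        print(c,q,[(np.round(d["centre"],1).tolist(),round(d["p"],2)) for d in nets.find_in(c,q)[:3]])
E
```

```text
pics
{'time_s': 0.0, 'joint_positions': array([ 0.9287,  0.3812,  1.2983, -0.    ,  1.4636, -0.2153]), 'dq': array([ 0.0006, -0.0019, -0.0001, -0.0004, -0.0024,  0.0011]), 'tau': array([ -0.0015, -43.7933, -22.4559,   0.0714,   0.0352,  -0.0001]), 'tool_pos': array([0.2275, 0.5004, 0.2491]), 'eef_rot': array([-0.6652, -3.0697,  0.0021]), 'wrist_force': array([0.0639, 0.1184, 0.41  ]), 'ft_torque': array([ 0.0262, -0.0108, -0.0379]), 'gripper_force': 0.0, 'width': 1.0009904225795483}
scene {'intrinsics': array([[463.5428,   0.    , 256.9773],
       [  0.    , 463.5428, 199.1662],
       [  0.    ,   0.    ,   1.    ]]), 'k1': 0.029844243714132704, 'world_from_camera': array([[-0.1379,  0.9326, -0.3337,  0.1484],
       [-0.9904, -0.1289,  0.0491,  0.0701],
       [ 0.0028,  0.3372,  0.9414,  1.355 ],
       [ 0.    ,  0.    ,  0.    ,  1.    ]])}
scene power [([204.4, 239.3], 0.68)]
scene power_raised_end [([202.7, 243.0], 0.44)]
scene cycle [([288.2, 208.7], 0.68)]
scene cycle_top [([292.1, 209.5], 0.59)]
scene key_inner []
scene lid [([215.9, 142.4], 0.78)]
scene lid_front [([218.7, 141.8], 0.59)]
scene machine [([231.9, 181.5], 0.69)]
top {'intrinsics': array([[482.9643,   0.    , 260.4345],
       [  0.    , 482.9643, 189.5562],
       [  0.    ,   0.    ,   1.    ]]), 'k1': -0.14557107211400355, 'world_from_camera': array([[-0.0045,  0.9831, -0.1831,  0.318 ],
       [-1.    , -0.006 , -0.0078,  0.0197],
       [-0.0087,  0.1831,  0.9831,  1.4951],
       [ 0.    ,  0.    ,  0.    ,  1.    ]])}
top power [([218.2, 221.9], 0.53)]
top power_raised_end [([215.2, 219.0], 0.65)]
top cycle [([216.7, 219.3], 0.51)]
top cycle_top [([301.1, 204.4], 0.45)]
top key_inner []
top lid [([241.9, 132.2], 0.64)]
top lid_front [([236.7, 131.4], 0.66)]
top machine [([243.4, 160.1], 0.75), ([300.4, 204.6], 0.36), ([350.9, 164.6], 0.24)]
```

```bash
python3 - <<'E'
import cv2
a=cv2.imread("pics/scene0.png")[80:290,110:360]; cv2.imwrite("pics/s_crop.png",cv2.resize(a,None,fx=3,fy=2.8,interpolation=cv2.INTER_CUBIC)[:600])
a=cv2.imread("pics/top0.png")[60:260,130:390]; cv2.imwrite("pics/t_crop.png",cv2.resize(a,None,fx=3,fy=3,interpolation=cv2.INTER_CUBIC))
E
```

```text
(no output)
```

View pics/s_crop.png

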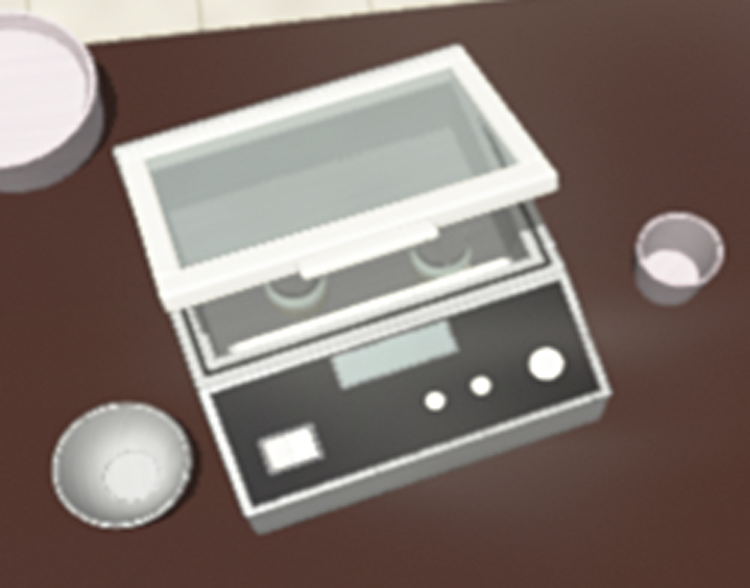

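View pics/t_crop.png

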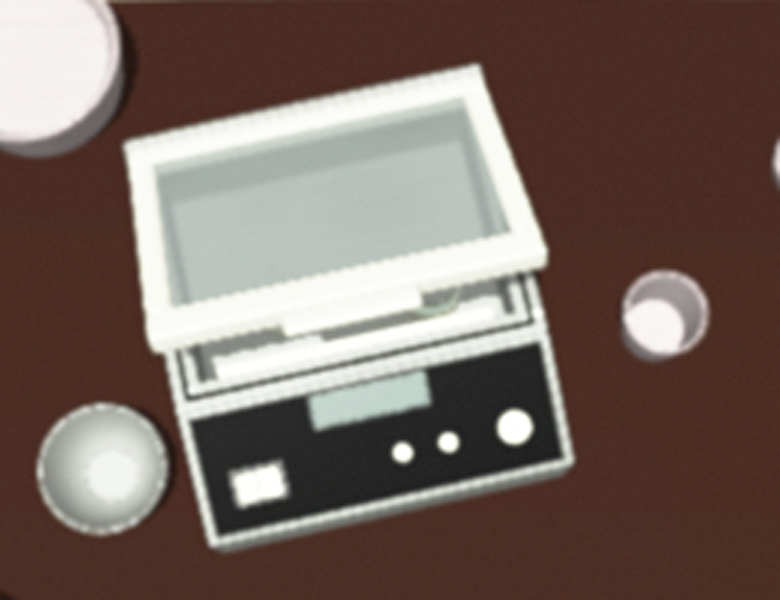

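```bash
cat > h.py <<'E'
import numpy as np, cv2
from rig import camera_info
from scipy.optimize import least_squares
from scipy.spatial.transform import Rotation as R
np.set_printoptions(precision=4,suppress=True)
CI={c:camera_info(c) for c in ("scene","top")}
def proj(c,P):
    d=CI[c]; T=np.linalg.inv(d["world_from_camera"]); p=np.atleast_2d(P)@T[:3,:3].T+T[:3,3]
    s=np.c_[p[:,0],-p[:,1]]/-p[:,2:3]; s=s*(1+d["k1"]*(s**2).sum(1,keepdims=True))
    return s@d["intrinsics"][:2,:2].T+d["intrinsics"][:2,2]
SL=.331; n=np.array([-np.sin(SL),0,np.cos(SL)])
def panel(x,y,h): return np.array([x,y,.105+(x+.215)*np.tan(SL)])+h*n
def M(q,P): return np.atleast_2d(P)@R.from_euler("z",q[2]).as_matrix().T+[q[0],q[1],0]
def lid(th,d,y,h): # d in front of hinge, h above underside
    return np.array([.165-d*np.cos(th)+h*-np.sin(th)*-1*-1*-1 if 0 else .165-d*np.cos(th)+h*np.sin(th),y,.151+d*np.sin(th)+h*np.cos(th)])
E
cat > fit.py <<'E'
from h import *
px={"scene":[(206.7,240.4),(292.3,209.6),(255,223.2),(270.3,217.5)],"top":[(216.7,221.3),(301.7,202.3),(264,210.7),(279.3,207.3)]}
obs={}
for c in px:
    im=cv2.imread(f"pics/{c}0.png").min(2).astype(float); o=[]
    for (u,v),r in zip(px[c],(11,8,5,5)):
        yy,xx=np.mgrid[:384,:512]; m=((xx-u)**2+(yy-v)**2<r*r)*np.clip(im-110,0,100)
        o.append((( m*xx).sum()/m.sum(),(m*yy).sum()/m.sum()))
    obs[c]=np.array(o); print(c,obs[c])
pts=np.array([panel(-.168,.12,.006),panel(-.168,-.13,.007),panel(-.168,-.02,.007),panel(-.168,-.065,.007)])
f=lambda q:np.concatenate([(proj(c,M(q,pts))-obs[c]).ravel() for c in px])
r=least_squares(f,[.5,0,.2]); q=r.x; print("pose",q); print(r.fun.reshape(-1,2))
lc={"scene":[(115,150),(462,45),(558,176),(165,298)],"top":[(125,145),(480,65),(546,250),(150,340)]}
L={"scene":np.array(lc["scene"])/[3,2.8]+[110,80],"top":np.array(lc["top"])/3+[130,60]}
lp=lambda t:np.array([lid(t,.005,.175,.021),lid(t,.005,-.175,.021),lid(t,.255,-.175,.021),lid(t,.255,.175,.021)])
g=lambda t:np.concatenate([(proj(c,M(q,lp(t[0])))-L[c]).ravel() for c in L])
r=least_squares(g,[.45]); print("theta",r.x); print(r.fun.reshape(-1,2)); th=r.x[0]
print("cycle_top",M(q,panel(-.168,-.13,.008)))
re=panel(-.168,.12,.005)+np.array([0,.019,0])+n*.006; print("rocker mid",M(q,panel(-.168,.12,.005)),"raised",M(q,re))
print("lid_front",M(q,lid(th,.24,0,.021)),"shut",M(q,lid(0,.24,0,.021)),"front edge top",M(q,lid(th,.255,0,.021)),"n",M([0,0,q[2]],n))
E
python3 fit.py
```

```text
scene [[206.419  239.8248]
 [291.623  209.4061]
 [254.5836 222.6641]
 [269.8381 217.2569]]
top [[215.8985 221.0586]
 [301.0921 201.8842]
 [263.7789 210.3971]
 [279.0312 206.9616]]
pose [0.6759 0.0782 0.2185]
[[ 0.2071  0.6735]
 [ 0.1956  0.7329]
 [ 0.2538  0.6566]
 [ 0.2184  0.6378]
 [-0.1393 -0.6698]
 [-0.1095 -0.6716]
 [-0.1885 -0.7163]
 [-0.109  -0.7483]]
theta [0.4834]
[[ 0.5952  0.6484]
 [-0.0562  1.1344]
 [-0.618   0.1485]
 [-1.3576  1.0913]
 [ 0.449   0.663 ]
 [-0.7172  1.6802]
 [-0.5194 -0.0712]
 [-0.7365 -0.648 ]]
cycle_top [[ 0.5376 -0.0857  0.1287]]
rocker mid [[0.4843 0.1586 0.1259]] raised [[0.4783 0.1767 0.1316]]
lid_front [[0.6391 0.07   0.2811]] shut [[0.6027 0.0619 0.172 ]] front edge top [[0.6261 0.0671 0.2881]] n [[-0.3173 -0.0705  0.9457]]
```

```bash
cat > goal.py <<'E'
from h import *
from rig import arm
q=np.array([.6759,.0782,.2185])
yaw=R.from_euler("z",q[2])
base=R.from_matrix(np.array([[-1,0,0],[0,1,0],[0,0,-1.]]))
def ori(tilt): return yaw*R.from_euler("y",-tilt)*base
def go(tip_m,tilt,N=1,s=None):
    "tip_m: fingertip in machine frame; prints total in rows"
    s=s or arm.observe(); Rt=ori(tilt); t=M(q,tip_m)[0]-.011*Rt.as_matrix()[:,2]
    d=(t-s["tool_pos"])/.025; w=(Rt*R.from_rotvec(s["eef_rot"]).inv()).as_rotvec()/np.radians(6)
    print("N",N,"lin",d/N,"rot",w/N,"tcp goal",t,"now",s["tool_pos"],"F",s["wrist_force"])
E
python3 - <<'E'
from goal import *
go(panel(-.168,.142,.011+.040),SL,16)
E
```

```text
N 16 lin [ 0.5844 -0.8116 -0.1749] rot [-0.0209 -0.1999  0.3816] tcp goal [0.4614 0.176  0.1798] now [0.2277 0.5007 0.2498] F [0.0667 0.3968 0.5819]
```

```bash
python3 -m crank '[{"linear":[0.58,-0.81,0],"delta_rot":[-0.021,-0.2,0.38],"grip":-1},{"linear":[0.58,-0.81,0],"delta_rot":[-0.021,-0.2,0.38],"grip":-1},{"linear":[0.58,-0.81,0],"delta_rot":[-0.021,-0.2,0.38],"grip":-1},{"linear":[0.58,-0.81,0],"delta_rot":[-0.021,-0.2,0.38],"grip":-1},{"linear":[0.58,-0.81,0],"delta_rot":[-0.021,-0.2,0.38],"grip":-1},{"linear":[0.58,-0.81,0],"delta_rot":[-0.021,-0.2,0.38],"grip":-1},{"linear":[0.58,-0.81,0],"delta_rot":[-0.021,-0.2,0.38],"grip":-1},{"linear":[0.58,-0.81,0],"delta_rot":[-0.021,-0.2,0.38],"grip":-1},{"linear":[0.58,-0.81,-0.3],"delta_rot":[-0.021,-0.2,0.38],"grip":-1},{"linear":[0.58,-0.81,-0.3],"delta_rot":[-0.021,-0.2,0.38],"grip":-1},{"linear":[0.58,-0.81,-0.3],"delta_rot":[-0.021,-0.2,0.38],"grip":-1},{"linear":[0.58,-0.81,-0.3],"delta_rot":[-0.021,-0.2,0.38],"grip":-1},{"linear":[0.58,-0.81,-0.4],"delta_rot":[-0.021,-0.2,0.38],"grip":-1},{"linear":[0.58,-0.81,-0.4],"delta_rot":[-0.021,-0.2,0.38],"grip":-1},{"linear":[0.58,-0.81,-0.4],"delta_rot":[-0.021,-0.2,0.38],"grip":-1},{"linear":[0.58,-0.81,-0.4],"delta_rot":[-0.021,-0.2,0.38],"grip":-1},{"linear":[0,0,0],"delta_rot":[0,0,0],"grip":-1},{"linear":[0,0,0],"delta_rot":[0,0,0],"grip":-1}]'
python3 - <<'E'
from goal import *
go(panel(-.168,.142,.011+.010),SL,1)
from rig import grab_frame
im=grab_frame("wrist"); cv2.imwrite("pics/w1.png",im[:,:,::-1]); print(camera_info("wrist"))
im=grab_frame("scene"); cv2.imwrite("pics/s1.png",cv2.resize(im[150:290,150:330,::-1],None,fx=4,fy=4))
E
```

```text
time_s: 2.7
tool_pos: [0.4596, 0.1765, 0.1798]
eef_rot: [-0.3, 2.796, 0.051]
wrist_force: [0.4, -0.0, -0.5]
width: 0.004
gripper_force: 0.0
N 1 lin [ 0.4543  0.0647 -1.1363] rot [-0.0053 -0.0054  0.0428] tcp goal [0.471  0.1782 0.1514] now [0.4596 0.1765 0.1798] F [ 0.4096 -0.0461 -0.4937]
{'intrinsics': array([[285.8834,   0.    , 257.4731],
       [  0.    , 285.8834, 193.3855],
       [  0.    ,   0.    ,   1.    ]]), 'k1': -0.027461348484780854, 'world_from_camera': array([[-0.2136, -0.8118, -0.5434,  0.3566],
       [ 0.9769, -0.1772, -0.1193,  0.1555],
       [ 0.0006, -0.5563,  0.831 ,  0.2863],
       [ 0.    ,  0.    ,  0.    ,  1.    ]])}
```

View pics/w1.png

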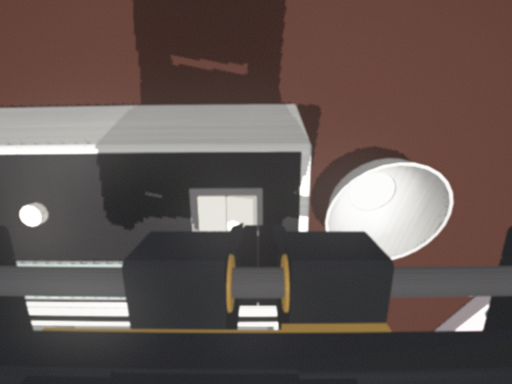

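View pics/s1.png

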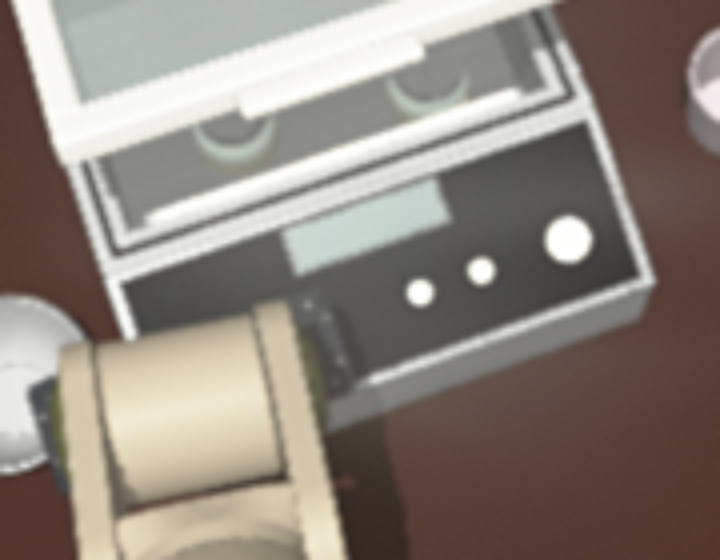

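```bash
python3 - <<'E'
from goal import *
import h
h.CI["wrist"]=camera_info("wrist")
print(proj("wrist",M(q,[panel(-.168,.12,.005),panel(-.181,.139,.011),panel(-.181,.101,.005),panel(-.168,-.02,.008),[-.215,.18,.105]])))
go(panel(-.168,.142,.011+.006),SL,1)
E
```

```text
[[222.7596 214.3198]
 [249.0482 197.9482]
 [194.9535 195.7261]
 [ 26.8793 215.7272]
 [308.9638 142.8342]]
N 1 lin [ 0.5129  0.0447 -1.3042] rot [-0.0056  0.005   0.023 ] tcp goal [0.4722 0.1784 0.1476] now [0.4594 0.1773 0.1802] F [-0.1988  0.2934 -0.1067]
```

```bash
python3 -m crank '[{"linear":[0.16,0.07,-0.43],"delta_rot":[0,0,0],"grip":-1},{"linear":[0.16,0.07,-0.43],"delta_rot":[0,0,0],"grip":-1},{"linear":[0.16,0.07,-0.43],"delta_rot":[0,0,0],"grip":-1},{"linear":[0,0,0],"delta_rot":[0,0,0],"grip":-1}]'
python3 - <<'E'
from goal import *
go(panel(-.168,.146,.005),SL,1)
E
```

```text
time_s: 3.2
tool_pos: [0.4714, 0.1822, 0.1456]
eef_rot: [-0.304, 2.799, 0.051]
wrist_force: [0.2, -0.1, 0.2]
width: 0.008
gripper_force: 0.0
N 1 lin [ 0.1513  0.0395 -0.3711] rot [ 0.0001 -0.0294  0.0213] tcp goal [0.4752 0.1832 0.1363] now [0.4714 0.1822 0.1456] F [ 0.1819 -0.0822  0.2317]
```

```bash
for i in 1; do python3 -m crank '[{"linear":[0.051,0.01,-0.15],"delta_rot":[0,0,0],"grip":-1},{"linear":[0.025,0.006,-0.075],"delta_rot":[0,0,0],"grip":-1},{"linear":[0,0,0],"delta_rot":[0,0,0],"grip":-1}]'; done
python3 -m crank '[{"linear":[0.025,0.006,-0.075],"delta_rot":[0,0,0],"grip":-1},{"linear":[0,0,0],"delta_rot":[0,0,0],"grip":-1}]'
python3 -m crank '[{"linear":[0.025,0.006,-0.075],"delta_rot":[0,0,0],"grip":-1},{"linear":[0,0,0],"delta_rot":[0,0,0],"grip":-1}]'
```

```text
time_s: 3.5
tool_pos: [0.4736, 0.1824, 0.1419]
eef_rot: [-0.303, 2.795, 0.051]
wrist_force: [-0.3, 0.5, 1.0]
width: 0.002
gripper_force: 0.1
time_s: 3.7
tool_pos: [0.4743, 0.1825, 0.1402]
eef_rot: [-0.303, 2.795, 0.051]
wrist_force: [-1.0, 1.7, 2.0]
width: 0.001
gripper_force: 1.1
time_s: 3.9
tool_pos: [0.475, 0.1826, 0.1381]
eef_rot: [-0.303, 2.795, 0.051]
wrist_force: [-0.4, 2.1, 2.1]
width: 0.005
gripper_force: 1.0
```

```bash
python3 -m crank '[{"linear":[0.025,0.006,-0.075],"delta_rot":[0,0,0],"grip":-1},{"linear":[0,0,0],"delta_rot":[0,0,0],"grip":-1}]'
python3 -m crank '[{"linear":[0.012,0.003,-0.04],"delta_rot":[0,0,0],"grip":-1},{"linear":[0,0,0],"delta_rot":[0,0,0],"grip":-1}]'
python3 -m crank '[{"linear":[0.012,0.003,-0.04],"delta_rot":[0,0,0],"grip":-1},{"linear":[0,0,0],"delta_rot":[0,0,0],"grip":-1}]'
```

```text
time_s: 4.1
tool_pos: [0.4755, 0.1828, 0.1368]
eef_rot: [-0.303, 2.795, 0.051]
wrist_force: [-4.6, 0.9, 9.0]
width: -0.001
gripper_force: 5.3
time_s: 4.3
tool_pos: [0.4756, 0.1828, 0.1365]
eef_rot: [-0.303, 2.794, 0.051]
wrist_force: [-10.5, 0.4, 19.6]
width: 0.006
gripper_force: 11.1
time_s: 4.5
tool_pos: [0.4757, 0.1829, 0.1363]
eef_rot: [-0.304, 2.793, 0.051]
wrist_force: [-16.0, -2.4, 30.3]
width: 0.001
gripper_force: 16.9
```

```bash
python3 -m crank '[{"linear":[-0.1,-0.02,0.3],"delta_rot":[0,0,0],"grip":-1},{"linear":[-0.2,-0.05,0.6],"delta_rot":[0,0,0],"grip":-1},{"linear":[-0.2,-0.05,0.6],"delta_rot":[0,0,0],"grip":-1},{"linear":[0,0,0],"delta_rot":[0,0,0],"grip":-1}]'
python3 - <<'E'
from goal import *
from rig import grab_frame
im=grab_frame("wrist"); cv2.imwrite("pics/w2.png",cv2.resize(im[130:290,150:330,::-1],None,fx=3.5,fy=3.5))
go(panel(-.168,-.13,.008+.030),SL,11)
E
```

```text
time_s: 4.9
tool_pos: [0.4638, 0.1797, 0.173]
eef_rot: [-0.303, 2.793, 0.05]
wrist_force: [-0.2, 0.0, 0.4]
width: 0.005
gripper_force: 0.0
N 11 lin [ 0.2211 -0.9757 -0.0163] rot [-0.0002  0.0012  0.0024] tcp goal [ 0.5245 -0.0886  0.1675] now [0.4637 0.1797 0.172 ] F [0.1925 0.203  0.2249]
```

View pics/w2.png

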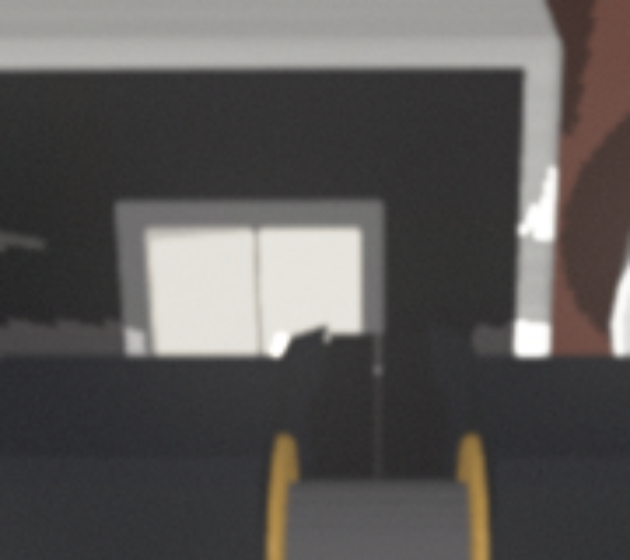

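The rocker's machine-left half (crop 260–360, 228–335) now lies level and the other half slopes up, so the power is on. Next is the cycle key.

```bash
python3 -m crank '[{"linear":[0.22,-0.97,0],"delta_rot":[0,0,0],"grip":-1},{"linear":[0.22,-0.97,0],"delta_rot":[0,0,0],"grip":-1},{"linear":[0.22,-0.97,0],"delta_rot":[0,0,0],"grip":-1},{"linear":[0.22,-0.97,0],"delta_rot":[0,0,0],"grip":-1},{"linear":[0.22,-0.97,0],"delta_rot":[0,0,0],"grip":-1},{"linear":[0.22,-0.97,0],"delta_rot":[0,0,0],"grip":-1},{"linear":[0.22,-0.97,0],"delta_rot":[0,0,0],"grip":-1},{"linear":[0.22,-0.97,0],"delta_rot":[0,0,0],"grip":-1},{"linear":[0.22,-0.97,0],"delta_rot":[0,0,0],"grip":-1},{"linear":[0.22,-0.97,0],"delta_rot":[0,0,0],"grip":-1},{"linear":[0.22,-0.97,-0.17],"delta_rot":[0,0,0],"grip":-1},{"linear":[0,0,0],"delta_rot":[0,0,0],"grip":-1},{"linear":[0,0,0],"delta_rot":[0,0,0],"grip":-1}]'
python3 - <<'E'
from goal import *
go(panel(-.168,-.13,.008),SL,1)
E
```

```text
time_s: 6.25
tool_pos: [0.5237, -0.0869, 0.1664]
eef_rot: [-0.301, 2.798, 0.052]
wrist_force: [-0.0, 0.5, -0.1]
width: 0.002
gripper_force: 0.0
N 1 lin [ 0.4135  0.0159 -1.0905] rot [-0.0124 -0.0172  0.0355] tcp goal [ 0.534  -0.0865  0.1391] now [ 0.5237 -0.0869  0.1664] F [-0.0272  0.4843 -0.1156]
```

```bash
python3 -m crank '[{"linear":[0.19,0.01,-0.5],"delta_rot":[0,0,0],"grip":-1},{"linear":[0.18,0.01,-0.5],"delta_rot":[0,0,0],"grip":-1},{"linear":[0.025,0.006,-0.075],"delta_rot":[0,0,0],"grip":-1},{"linear":[0,0,0],"delta_rot":[0,0,0],"grip":-1}]'
python3 -m crank '[{"linear":[0.025,0.006,-0.075],"delta_rot":[0,0,0],"grip":-1},{"linear":[0,0,0],"delta_rot":[0,0,0],"grip":-1}]'
python3 -m crank '[{"linear":[0.025,0.006,-0.075],"delta_rot":[0,0,0],"grip":-1},{"linear":[0,0,0],"delta_rot":[0,0,0],"grip":-1}]'
python3 -m crank '[{"linear":[0.012,0.003,-0.04],"delta_rot":[0,0,0],"grip":-1},{"linear":[0,0,0],"delta_rot":[0,0,0],"grip":-1}]'
```

```text
time_s: 6.65
tool_pos: [0.5335, -0.0853, 0.1404]
eef_rot: [-0.304, 2.797, 0.052]
wrist_force: [0.2, -0.4, 0.4]
width: 0.009
gripper_force: 0.0
time_s: 6.85
tool_pos: [0.5345, -0.0856, 0.1392]
eef_rot: [-0.303, 2.795, 0.051]
wrist_force: [-1.2, 2.6, 3.2]
width: 0.004
gripper_force: 1.5
time_s: 7.05
tool_pos: [0.5352, -0.0857, 0.1371]
eef_rot: [-0.303, 2.795, 0.051]
wrist_force: [-0.5, 2.3, 5.5]
width: 0.007
gripper_force: 2.2
time_s: 7.25
tool_pos: [0.5355, -0.0857, 0.1363]
eef_rot: [-0.303, 2.795, 0.051]
wrist_force: [-3.2, 4.0, 7.4]
width: 0.006
gripper_force: 3.7
```

```bash
python3 -m crank '[{"linear":[0.012,0.003,-0.04],"delta_rot":[0,0,0],"grip":-1},{"linear":[0,0,0],"delta_rot":[0,0,0],"grip":-1}]'
python3 -m crank '[{"linear":[0.012,0.003,-0.04],"delta_rot":[0,0,0],"grip":-1},{"linear":[0,0,0],"delta_rot":[0,0,0],"grip":-1}]'
python3 -m crank '[{"linear":[0.012,0.003,-0.04],"delta_rot":[0,0,0],"grip":-1},{"linear":[0,0,0],"delta_rot":[0,0,0],"grip":-1}]'
```

```text
time_s: 7.45
tool_pos: [0.5356, -0.0857, 0.1362]
eef_rot: [-0.304, 2.794, 0.05]
wrist_force: [-9.7, 3.3, 18.0]
width: 0.007
gripper_force: 9.8
time_s: 7.65
tool_pos: [0.5357, -0.0857, 0.136]
eef_rot: [-0.304, 2.794, 0.05]
wrist_force: [-15.8, 1.9, 27.8]
width: 0.006
gripper_force: 15.9
time_s: 7.85
tool_pos: [0.5358, -0.0856, 0.1359]
eef_rot: [-0.304, 2.793, 0.049]
wrist_force: [-23.0, 3.0, 38.8]
width: 0.0
gripper_force: 21.9
```

```bash
python3 -m crank '[{"linear":[-0.1,-0.02,0.3],"delta_rot":[0,0,0],"grip":-1},{"linear":[-0.3,-0.05,0.8],"delta_rot":[0,0,0],"grip":-1},{"linear":[-0.3,-0.05,0.8],"delta_rot":[0,0,0],"grip":-1},{"linear":[0,0,0],"delta_rot":[0,0,0],"grip":-1}]'
python3 - <<'E'
from goal import *
go([-.19,-.05,.33],0,8)
E
```

```text
time_s: 8.25
tool_pos: [0.5193, -0.0894, 0.1823]
eef_rot: [-0.302, 2.792, 0.047]
wrist_force: [-0.2, 0.7, -0.0]
width: 0.004
gripper_force: 0.0
N 8 lin [-0.0901  0.3881  0.7934] rot [-0.0824  0.3904  0.0033] tcp goal [ 0.5013 -0.0118  0.341 ] now [ 0.5193 -0.0894  0.1823] F [-0.234   0.7026 -0.0397]
```

```bash
python3 -m crank '[{"linear":[-0.09,0.39,0.79],"delta_rot":[-0.082,0.39,0],"grip":-1},{"linear":[-0.09,0.39,0.79],"delta_rot":[-0.082,0.39,0],"grip":-1},{"linear":[-0.09,0.39,0.79],"delta_rot":[-0.082,0.39,0],"grip":-1},{"linear":[-0.09,0.39,0.79],"delta_rot":[-0.082,0.39,0],"grip":-1},{"linear":[-0.09,0.39,0.79],"delta_rot":[-0.082,0.39,0],"grip":-1},{"linear":[-0.09,0.39,0.79],"delta_rot":[-0.082,0.39,0],"grip":-1},{"linear":[-0.09,0.39,0.79],"delta_rot":[-0.082,0.39,0],"grip":-1},{"linear":[-0.09,0.39,0.79],"delta_rot":[-0.082,0.39,0],"grip":-1},{"linear":[0,0,0],"delta_rot":[0,0,0],"grip":-1}]'
python3 - <<'E'
from goal import *
from rig import grab_frame
im=grab_frame("scene"); cv2.imwrite("pics/s3.png",cv2.resize(im[60:290,110:370,::-1],None,fx=2.5,fy=2.5))
im=grab_frame("wrist"); cv2.imwrite("pics/w3.png",im[:,:,::-1])
p=lid(.4834,.24,0,.021); print(p)
go(p+[0,0,.035],0,6)
E
```

```text
time_s: 9.15
tool_pos: [0.5022, -0.01, 0.3392]
eef_rot: [0.34, -3.123, -0.003]
wrist_force: [1.0, -0.5, -0.1]
width: 0.005
gripper_force: 0.0
[-0.0377  0.      0.2811]
N 6 lin [ 0.919   0.5384 -0.0645] rot [-0.0046 -0.0057  0.0041] tcp goal [0.6391 0.07   0.3271] now [ 0.5012 -0.0107  0.3368] F [ 0.4342 -0.3462 -0.5152]
```

View pics/s3.png

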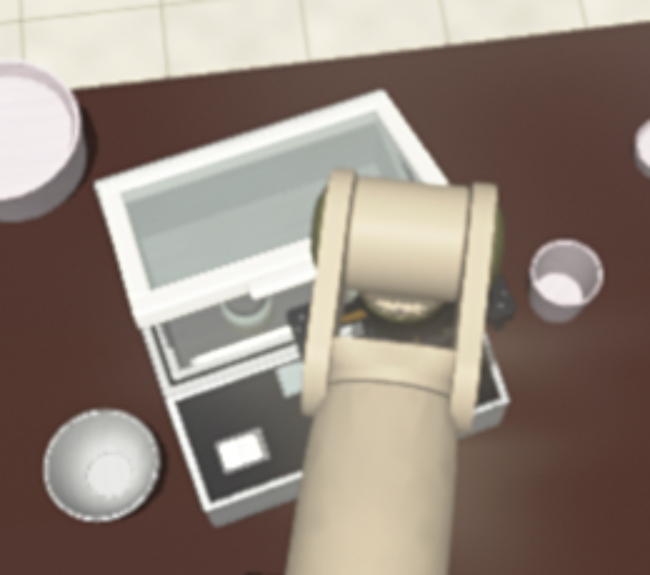

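View pics/w3.png

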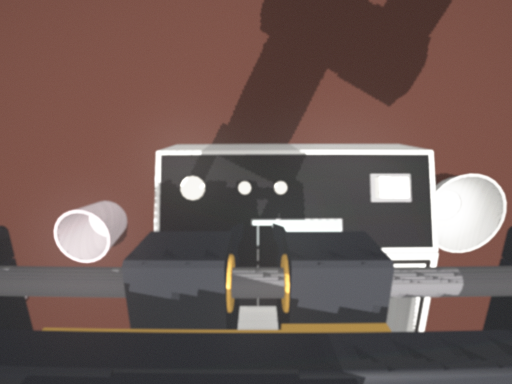

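The lid still stands open, the keys (wrist 192, 245 and 280 at row 188) are out, and the bowl and cup are in place. I'll move over the lid's front bar.

```bash
python3 -m crank '[{"linear":[0.92,0.54,0],"delta_rot":[0,0,0],"grip":-1},{"linear":[0.92,0.54,0],"delta_rot":[0,0,0],"grip":-1},{"linear":[0.92,0.54,0],"delta_rot":[0,0,0],"grip":-1},{"linear":[0.92,0.54,0],"delta_rot":[0,0,0],"grip":-1},{"linear":[0.92,0.54,0],"delta_rot":[0,0,0],"grip":-1},{"linear":[0.92,0.54,-0.4],"delta_rot":[0,0,0],"grip":-1},{"linear":[0,0,-0.6],"delta_rot":[0,0,0],"grip":-1},{"linear":[0,0,0],"delta_rot":[0,0,0],"grip":-1}]'
python3 - <<'E'
from goal import *
go(lid(.4834,.24,0,.021),0)
for t in (.48,.40,.32,.24,.16,.08,0): print(t,M(q,lid(t,.24,0,.021))[0]+[0,0,.011])
E
```

```text
time_s: 10.05
tool_pos: [0.6387, 0.07, 0.309]
eef_rot: [0.336, -3.114, -0.007]
wrist_force: [0.6, -0.5, -0.6]
width: 0.008
gripper_force: 0.0
N 1 lin [ 0.0133  0.0026 -0.6745] rot [-0.0301 -0.0921  0.032 ] tcp goal [0.6391 0.07   0.2921] now [0.6387 0.07   0.309 ] F [ 0.5947 -0.4548 -0.5649]
0.48 [0.6386 0.0699 0.2915]
0.4 [0.6292 0.0678 0.2748]
0.32 [0.621  0.066  0.2574]
0.24 [0.6143 0.0645 0.2394]
0.16 [0.6089 0.0633 0.221 ]
0.08 [0.6051 0.0625 0.2021]
0 [0.6027 0.0619 0.183 ]
```

```bash
python3 -m crank '[{"linear":[0,0,-0.4],"delta_rot":[0,0,0],"grip":-1},{"linear":[0,0,-0.28],"delta_rot":[0,0,0],"grip":-1},{"linear":[0,0,0],"delta_rot":[0,0,0],"grip":-1}]'
python3 -m crank '[{"linear":[-0.19,-0.04,-0.34],"delta_rot":[0,0,0],"grip":-1},{"linear":[-0.19,-0.04,-0.34],"delta_rot":[0,0,0],"grip":-1},{"linear":[0,0,0],"delta_rot":[0,0,0],"grip":-1}]'
```

```text
time_s: 10.35
tool_pos: [0.6385, 0.07, 0.2956]
eef_rot: [0.336, -3.119, -0.005]
wrist_force: [-0.7, 1.0, 0.3]
width: 0.0
gripper_force: 0.0
time_s: 10.65
tool_pos: [0.6288, 0.0681, 0.2792]
eef_rot: [0.337, -3.12, -0.005]
wrist_force: [0.1, -0.6, 0.7]
width: 0.006
gripper_force: 0.0
```

```bash
python3 -m crank '[{"linear":[0,0,-0.2],"delta_rot":[0,0,0],"grip":-1},{"linear":[0,0,0],"delta_rot":[0,0,0],"grip":-1}]'
python3 -m crank '[{"linear":[-0.05,-0.01,-0.2],"delta_rot":[0,0,0],"grip":-1},{"linear":[0,0,0],"delta_rot":[0,0,0],"grip":-1}]'
```

```text
time_s: 10.85
tool_pos: [0.6295, 0.0683, 0.2744]
eef_rot: [0.337, -3.121, -0.004]
wrist_force: [-0.2, -0.2, 0.9]
width: 0.003
gripper_force: 0.7
time_s: 11.05
tool_pos: [0.628, 0.0681, 0.2689]
eef_rot: [0.337, -3.12, -0.004]
wrist_force: [0.8, -0.5, 1.0]
width: 0.007
gripper_force: 0.7
```

```bash
python3 - <<'E'
from goal import *
from rig import grab_frame
im=grab_frame("top"); cv2.imwrite("pics/t4.png",cv2.resize(im[60:260,130:390,::-1],None,fx=3,fy=3))
E
```

```text
(no output)
```

View pics/t4.png

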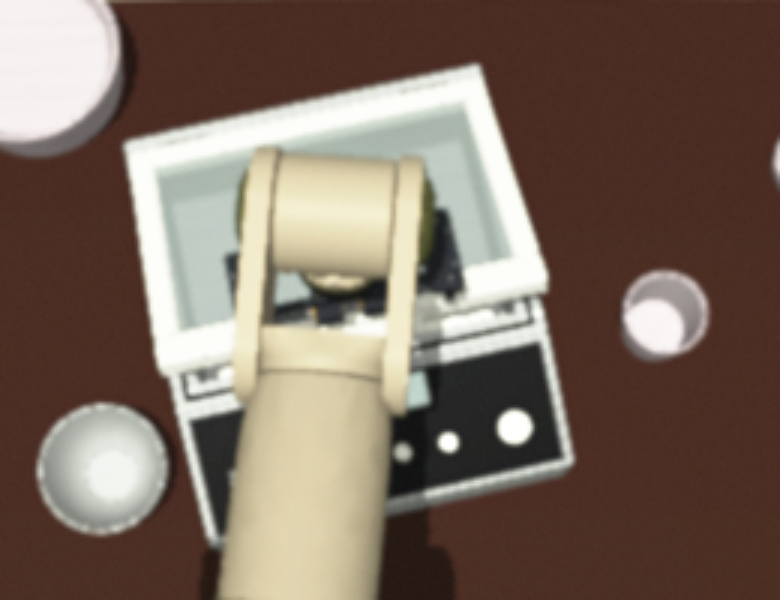

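The lid's front edge has come down (front-left corner now about 160,370, from 150,345), so the fingers are pushing it. I'll follow the arc.

```bash
python3 -m crank '[{"linear":[-0.15,-0.03,-0.23],"delta_rot":[0,0,0],"grip":-1},{"linear":[-0.16,-0.035,-0.35],"delta_rot":[0,0,0],"grip":-1},{"linear":[-0.13,-0.03,-0.36],"delta_rot":[0,0,0],"grip":-1},{"linear":[-0.13,-0.03,-0.36],"delta_rot":[0,0,0],"grip":-1},{"linear":[0,0,0],"delta_rot":[0,0,0],"grip":-1}]'
python3 -m crank '[{"linear":[-0.11,-0.025,-0.37],"delta_rot":[0,0,0],"grip":-1},{"linear":[-0.11,-0.025,-0.37],"delta_rot":[0,0,0],"grip":-1},{"linear":[-0.08,-0.016,-0.38],"delta_rot":[0,0,0],"grip":-1},{"linear":[-0.08,-0.016,-0.38],"delta_rot":[0,0,0],"grip":-1},{"linear":[0,0,0],"delta_rot":[0,0,0],"grip":-1}]'
```

```text
time_s: 11.6
tool_pos: [0.613, 0.065, 0.2354]
eef_rot: [0.337, -3.117, -0.005]
wrist_force: [1.3, -0.4, 0.4]
width: 0.007
gripper_force: 0.5
time_s: 12.1
tool_pos: [0.604, 0.063, 0.1983]
eef_rot: [0.337, -3.119, -0.005]
wrist_force: [1.6, 1.4, 2.3]
width: 0.001
gripper_force: 1.2
```

```bash
python3 - <<'E'
from goal import *
go(lid(0,.24,0,.021),0)
E
```

```text
N 1 lin [-0.051  -0.0422 -0.6132] rot [-0.0248 -0.0469  0.0301] tcp goal [0.6027 0.0619 0.183 ] now [0.604  0.063  0.1983] F [1.6042 1.3554 2.2928]
```

```bash
python3 -m crank '[{"linear":[-0.03,-0.01,-0.25],"delta_rot":[0,0,0],"grip":-1},{"linear":[-0.02,-0.01,-0.25],"delta_rot":[0,0,0],"grip":-1},{"linear":[0,0,0],"delta_rot":[0,0,0],"grip":-1}]'
python3 -m crank '[{"linear":[0,0,-0.08],"delta_rot":[0,0,0],"grip":-1},{"linear":[0,0,0],"delta_rot":[0,0,0],"grip":-1}]'
python3 -m crank '[{"linear":[0,0,-0.04],"delta_rot":[0,0,0],"grip":-1},{"linear":[0,0,0],"delta_rot":[0,0,0],"grip":-1}]'
```

```text
time_s: 12.4
tool_pos: [0.6026, 0.0627, 0.1866]
eef_rot: [0.337, -3.119, -0.005]
wrist_force: [-0.4, 1.8, 3.2]
width: 0.003
gripper_force: 1.6
time_s: 12.6
tool_pos: [0.6025, 0.0627, 0.1851]
eef_rot: [0.337, -3.119, -0.005]
wrist_force: [-2.4, 1.9, 4.1]
width: 0.002
gripper_force: 2.0
time_s: 12.8
tool_pos: [0.6025, 0.0626, 0.1842]
eef_rot: [0.337, -3.119, -0.005]
wrist_force: [-3.1, 2.5, 4.8]
width: 0.002
gripper_force: 2.7
```

Pressing on until it meets the stop.

```bash
python3 -m crank '[{"linear":[0,0,-0.04],"delta_rot":[0,0,0],"grip":-1},{"linear":[0,0,0],"delta_rot":[0,0,0],"grip":-1}]'
python3 -m crank '[{"linear":[0,0,-0.04],"delta_rot":[0,0,0],"grip":-1},{"linear":[0,0,0],"delta_rot":[0,0,0],"grip":-1}]'
python3 -m crank '[{"linear":[0,0,-0.04],"delta_rot":[0,0,0],"grip":-1},{"linear":[0,0,0],"delta_rot":[0,0,0],"grip":-1}]'
```

```text
time_s: 13.0
tool_pos: [0.6024, 0.0626, 0.1834]
eef_rot: [0.337, -3.119, -0.005]
wrist_force: [-4.3, 1.8, 8.4]
width: 0.001
gripper_force: 3.5
time_s: 13.2
tool_pos: [0.6024, 0.0626, 0.1834]
eef_rot: [0.338, -3.12, -0.004]
wrist_force: [-6.6, 1.5, 13.0]
width: 0.002
gripper_force: 6.5
time_s: 13.4
tool_pos: [0.6024, 0.0626, 0.1834]
eef_rot: [0.338, -3.121, -0.004]
wrist_force: [-8.7, 1.0, 19.5]
width: 0.006
gripper_force: 9.6
```

```bash
python3 -m crank '[{"linear":[0,0,0],"delta_rot":[0,0,0],"grip":-1},{"linear":[0,0,0],"delta_rot":[0,0,0],"grip":-1},{"linear":[0,0,0],"delta_rot":[0,0,0],"grip":-1},{"linear":[0,0,0],"delta_rot":[0,0,0],"grip":-1},{"linear":[0,0,0],"delta_rot":[0,0,0],"grip":-1}]'
python3 - <<'E'
from goal import *
from rig import grab_frame
im=grab_frame("scene"); cv2.imwrite("pics/s5.png",cv2.resize(im[60:290,110:370,::-1],None,fx=2.5,fy=2.5))
E
```

```text
time_s: 13.9
tool_pos: [0.6024, 0.0626, 0.1834]
eef_rot: [0.338, -3.121, -0.004]
wrist_force: [-9.4, 0.7, 18.6]
width: 0.003
gripper_force: 9.6
```

View pics/s5.png

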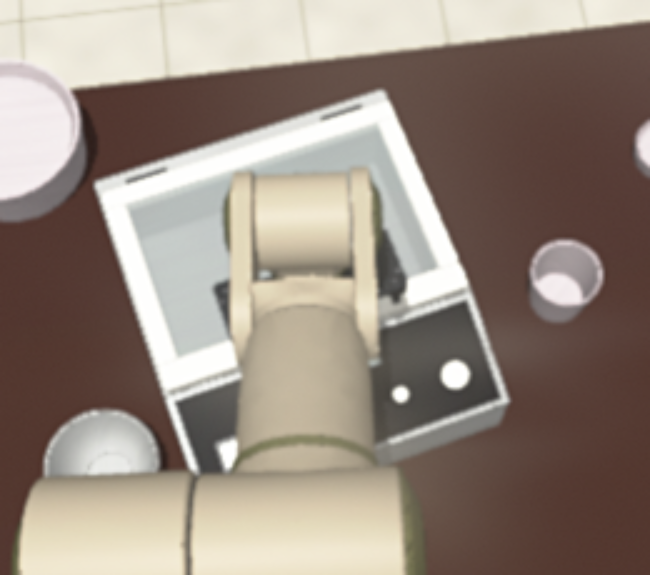

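The lid lies flat on the rim (front edge from about 170,385 to 465,290), the bowl and cup haven't moved, and the fingers hold the lid down with about 19 N.

```bash
python3 -c "
from rig import ticket
print(ticket.hand_in())"
```

```text
the job is handed in; nothing more can be done
None
```

I switched the power on, pressed the cycle key to its stop and released it, then pushed the lid shut; the job was handed in with the fingers holding it down at about 19 N, and no verdict came back.

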